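# Find the hidden catch on the instrument chest

## Task

The green instrument chest on the bench has a drawer without a handle. With the fingertips feel along the grey strip let into its top for the hidden catch plate, and press that plate all the way in so that the drawer springs out, then take the hand away. Do not touch the drawer, do not lift, tip or shove the chest, and leave the other things where they are.

Things in the scene. Friction and masses are not known exactly. Their poses are not given: they have to be found in the camera images.
- chest: Loose green steel chest, about 4 kg, 180 mm (x, depth) by 330 mm (y, width) by 80 mm (z). Origin at the centre of its underside; z up; the -x side is the drawer front, roughly towards the robot. Flat rigid top at z = 80 mm. Let into it is a window 44 mm (x) by 140 mm (y) centred at x = -25, y = 0, with a rigid grey strip in it. Corner and side plates are decoration.
- strip_mid (a point): Middle of the window in the chest's top, at the level of the grey strip's face: (-25, 0, 76) mm in the chest's frame, 4 mm below the top. The one catch plate, same grey, 42 mm (x) by 48 mm (y), is hidden in the strip on the window's long centre line, its middle up to 45 mm either way along y: unknown, new each time. Its face is 4 mm below the strip's face.
- catch (a joint): How far the hidden catch plate is pressed in: 0 as found, 0.006 m fully in (tells nothing of where it is). It gives at about 4 to 5 N, goes straight down and stays down when released; the drawer comes out 4.5 mm per mm pressed. Nothing else on the top gives. A fingertip overlapping the plate's edge rests on the rigid strip and feels no give.
- drawer: The chest's handleless drawer: a front 316 mm wide and 45 mm high in the chest's -x face, green with a dark steel inset. Origin at the middle of the front's lower edge, axes as the chest's; shut it lies at (-90, 0, 7.5) mm in the chest's frame, and with the catch fully pressed it has come out 27 mm along -x (to x = -117).
- weight: Small loose brass weight with a knob, 32 mm across and 38 mm high, standing on the rear part of the chest's top, behind the strip. Origin at the centre of its underside. To be left alone.
- mug: Loose blue ceramic mug, 80 mm across, 90 mm high, beside the chest on its left (+y). Origin at the centre of its underside. To be left alone.
- hammer: Loose hammer, lying on the bench beside the chest on its right (-y), 260 mm long, 26 mm high. Origin on its underside at mid-length; its handle lies along its own x axis, head at +x. To be left alone.
- jar: Loose amber glass jar with a white lid, 64 mm across, 90 mm high, on the bench behind the chest (+x). Origin at the centre of its underside. To be left alone.

How it is judged:
By the outcome, as a careful person would: the job done as asked, in the order asked, and still so for the second after the job is handed in, with the robot touching nothing.
It also fails if it takes over 54 s, if anything falls off the work surface, if the arm or the gripper's body presses on something with over 40 N, if the wrist force passes 120 N, or if a joint passes its speed limit or range.

## Robot

A 6-joint arm with a two-finger parallel gripper is mounted at the origin on the work surface. World frame = base frame: x ahead of the robot, y to its left, z up, the work surface at z = 0. Lengths are in m, angles in rad, forces in N, time in s.
With the tool pointing down it reaches from about 0.3 to 0.775 m from the base axis. Payload 14.6 kg.
Tool frame: the origin (TCP) lies midway between the tips of the shut fingers; the grasp point (between the pads) lies r.grasp_offset behind it (r.grasp_offset is the distance from the TCP to the grasp point, in m); z points along the fingers, y is the line along which they close (so a half turn about z gives the same grasp; the last joint's range is limited). The gripper opens to 94 mm and grips with 3 to 60 N. Pads are 16 mm wide; open, the fingers measure 119 mm over their backs; the gripper's body (75 mm by 177 mm) begins 78 mm behind the grasp point.
Start: joints at [-1.296, 0.3, 1.521, -0, 1.321, -0.067], TCP at [0.184, -0.518, 0.205] pointing down, gripper open.
Joint ranges: [-3.03, 3.03], [-0.79, 2.21], [0.23, 2.52], [-1.04, 4.18], [0, 3.07], [-2.55, 2.55]. Speed limits (rad/s): [2.22, 2.22, 2.57, 3.14, 3.14, 3.14].

## Interface

Orientations are given as a unit quaternion [x, y, z, w].
In Python, from workcell import r gives the robot as it stands.
- The arm moves only by the tool carry_out, never from a script. Its argument "rows" is one flat list of numbers, 7 for each row, row after row: the shift along the tool's x, y, z in units of 60 mm (1.0 is 60 mm), then the turn, a rotation vector about the tool's x, y, z in degrees, then the opening, from -1 (shut) to 1 (fully open). In form: [tx, ty, tz, wx, wy, wz, jaw, tx, ty, tz, wx, wy, wz, jaw, ...]. A call has 1 to 8 rows; each row shifts and turns the commanded pose from where the row before left it, along the tool's axes as they then stand; what a row does not reach is not made up. A row lasts 1/8 s, in which the tool goes at most 62.5 mm and 10.7 degrees, less where a joint would pass 70% of its speed; a pose out of reach is approached as far as the arm can. A call is refused whole if a number of a shift passes 1 or a number of a turn 10.7, either way. A call with a gripper value outside its range is refused whole. The fingers move at their own pace and stop on an object; the grip force is fixed at half the most. Time passes only in rows, so rows that do not move let the fingers close. It gives the time, the measured TCP pose, the force, the opening and the grip force at its end, in the units of the state.
- r.state(): the state, without advancing time (a new reading comes with each control period).
- r.get_image(name): name is "side" or "top" or "wrist"; returns a dict with "img" (420x560x3 uint8, red, green, blue), "range_z" (420x560 float32, m along the optical axis (not along the pixel's ray), 0 where there is no reading), "mtx" (3x3 intrinsics, pixels), "distortion" ([k1, k2, p1, p2, k3] as OpenCV has them; the pictures are not rectified), "rvec" (rotation vector, rad) and "tvec" (3), from world to camera coordinates, as OpenCV has them. Camera axes: x right, y down, z forward; pixel columns grow to the right and rows downward; lengths in m; the calibration is good to about 2 mm. A picture is of the moment at which its call begins.
- r.finish_job(): hands the job in; it is judged then, once.
Trained networks look in a picture, given as the dict that the camera call returned (one of the last four; its "shot" number tells which), for a name from the list of things; names that differ only in an ending like _2 or _b are one class to them, and where a whole thing is asked for, a point or a joint stands for the part that bears it (a point fixed in the world has none). Each returns a list of dicts, best first, with "confidence" (0 to 1); they miss things now and then, are a little off and sometimes report something else, mostly with a low value. They report only what shows in the picture. A call takes as long as a camera call.
- r.search_frame(picture, query): "location" ([x, y, z] in m, in world coordinates, good to about 4 mm: the middle of the surface that is visible of it).
The state is a dict: "time_s": time; "q": joint angles; "qd": joint speeds; "joint_torque": joint torques, N m; "tcp_pos": TCP position; "orientation": TCP orientation; "wrist_force": force on the tool from outside, world axes, zero at the start; "torque": the same for the moment, N m; "opening": finger opening in m; "gripper_force": force on a finger pad.
Only numpy, scipy, OpenCV 4.12 (cv2) and the standard library are available. Lean on these libraries where they do the work, as an engineer would, in place of code of your own. Each camera call takes 0.05 s, during which the arm holds its last target. There are 200 camera calls.

## Working session

There is one attempt and no reset: what is moved stays moved. The work goes in short steps, Python scripts to look and compute and a tool call to move; the robot and the scene stay as the last step left them, time stands still between calls to the robot, and variables do not carry over. Pictures are saved under pics/ and viewed, at most 10 in all, crops included, and the job is handed in when it is done.

Besides the shell and the picture viewer there is one more tool, called as a command line: name --argument value ..., lists and objects as JSON in quotes. carry_out: Moves the arm, as the interface text tells. Its arguments: {"type":"object","properties":{"rows":{"type":"array","items":{"type":"number"}}},"required":["rows"]}

```bash
mkdir -p pics
cat > h.py <<'E'
import numpy as np, cv2
from workcell import r
def cloud(p):
    z=p["range_z"].astype(float);h,w=z.shape
    u,v=np.meshgrid(np.arange(w),np.arange(h))
    n=cv2.undistortPoints(np.stack([u,v],-1).reshape(-1,1,2).astype(float),p["mtx"],p["distortion"]).reshape(h,w,2)
    c=np.dstack([n*z[...,None],z])
    R=cv2.Rodrigues(np.array(p["rvec"],float))[0]
    W=(c-np.array(p["tvec"]).ravel())@R
    W[z==0]=np.nan
    return W
def save(p,n): cv2.imwrite("pics/"+n,p["img"][...,::-1])
E
python3 - <<'E'
from h import *
s=r.state();print({k:np.round(v,3) for k,v in s.items()},r.grasp_offset)
for c in("top","side"):
    p=r.get_image(c);save(p,c+"0.png");np.savez(c+"0.npz",W=cloud(p),img=p["img"])
    for q in("chest","strip_mid","drawer","weight","mug","hammer","jar"):
        print(c,q,[(np.round(d["location"],3),round(d["confidence"],2)) for d in r.search_frame(p,q)[:2]])
E
```

```text
{'time_s': np.float64(0.0), 'q': array([-1.296,  0.3  ,  1.522,  0.   ,  1.321, -0.067]), 'qd': array([-0.002, -0.   ,  0.   , -0.002, -0.001, -0.001]), 'joint_torque': array([ 2.0000e-03, -5.3181e+01, -3.5274e+01,  7.1000e-02,  2.4000e-02,
       -0.0000e+00]), 'tcp_pos': array([ 0.184, -0.518,  0.205]), 'orientation': array([ 0.985,  0.17 , -0.   , -0.001]), 'wrist_force': array([-0.328, -0.476, -0.541]), 'torque': array([-0.002, -0.009,  0.036]), 'gripper_force': np.float64(0.0), 'opening': np.float64(0.094)} 0.0188
top chest [(array([0.542, 0.02 , 0.08 ]), 0.65)]
top strip_mid [(array([0.54 , 0.021, 0.076]), 0.97)]
top drawer []
top weight [(array([0.521, 0.042, 0.071]), 0.56)]
top mug [(array([0.598, 0.306, 0.035]), 0.64)]
top hammer [(array([ 0.572, -0.277,  0.023]), 0.76)]
top jar [(array([ 0.728, -0.117,  0.086]), 0.66)]
side chest [(array([ 0.53 , -0.068,  0.081]), 0.66)]
side strip_mid [(array([ 0.531, -0.07 ,  0.078]), 0.91)]
side drawer [(array([ 0.723, -0.143,  0.063]), 0.53)]
side weight [(array([ 0.595, -0.027,  0.099]), 0.74)]
side mug [(array([0.59 , 0.277, 0.066]), 0.88)]
side hammer [(array([ 0.576, -0.282,  0.021]), 0.58)]
side jar [(array([ 0.726, -0.142,  0.064]), 0.91)]
```

View pics/top0.png

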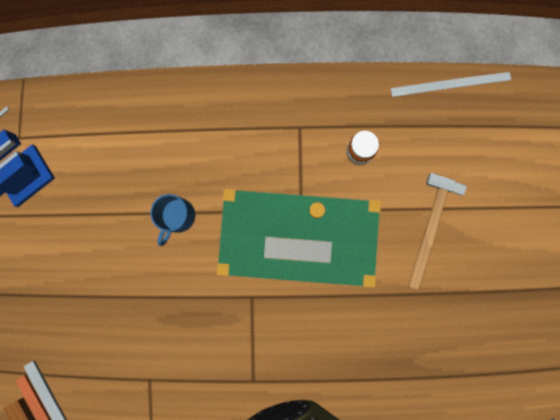

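View pics/side0.png

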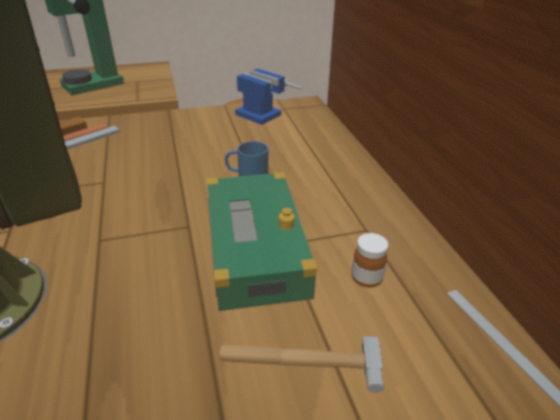

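Run:
```python
from h import *
for c in("top","side"):
    d=np.load(c+"0.npz");W=d["W"];img=d["img"]
    m=(abs(W[...,2]-.079)<.008)&(W[...,0]>.35)&(W[...,0]<.75)&(abs(W[...,1])<.26)
    hsv=cv2.cvtColor(img,cv2.COLOR_RGB2HSV)
    P=W[m]
    rect=cv2.minAreaRect(P[:,:2].astype(np.float32)*1000);print(c,m.sum(),rect,cv2.boxPoints(rect).round(0).tolist())
    # grey strip
    g=m&(hsv[...,1]<60)
    n,l,st,ce=cv2.connectedComponentsWithStats(g.astype(np.uint8))
    for i in range(1,n):
        if st[i,4]>100:
            Q=W[l==i];print(st[i],cv2.minAreaRect(Q[:,:2].astype(np.float32)*1000),np.median(Q[:,2]))
```

```text
top 13299 ((610.8305053710938, 53.819244384765625), (411.8308410644531, 312.5379943847656), 84.56940460205078) [[436.0, -136.0], [747.0, -166.0], [786.0, 244.0], [475.0, 274.0]]
[ 264  237   68   26 1294] ((517.0654296875, 23.038127899169922), (140.3907928466797, 45.364051818847656), 84.79448699951172) 0.07524337811933685
side 9290 ((592.2107543945312, 53.30133056640625), (313.130859375, 413.4481506347656), 0.310043066740036) [[435.0, 259.0], [437.0, -154.0], [750.0, -153.0], [748.0, 261.0]]
[229 200  29  42 879] ((517.7443237304688, 22.49271011352539), (143.34768676757812, 46.39351272583008), 84.96315002441406) 0.07561243495106543
[358 247  26  12 133] ((725.637451171875, -141.645751953125), (16.258655548095703, 47.37797164916992), 59.77877426147461) 0.08060608444774313
```

Run:
```python
from h import *
d=np.deg2rad(-5.15);c0=np.array([.5174,.0228]);R=np.array([[np.cos(d),-np.sin(d)],[np.sin(d),np.cos(d)]])
for c in("top","side"):
    D=np.load(c+"0.npz");W=D["W"];L=(W[...,:2]-c0)@R
    g=D["img"].mean(2)
    for y in range(-75,80,6):
        m=(abs(L[...,0])<.016)&(abs(L[...,1]*1000-y)<3)&(abs(W[...,2]-.075)<.02)
        print(c,y,m.sum(),np.round(W[m][:,2].mean()*1000,1),np.round(W[m][:,2].std()*1000,1),g[m].mean().round(1))
im=cv2.imread("pics/side0.png")[185:255,200:310];cv2.imwrite("pics/sc.png",cv2.resize(im,None,fx=7,fy=7,interpolation=cv2.INTER_CUBIC))
s=r.state();q=s["orientation"]
from scipy.spatial.transform import Rotation as Ro
print(Ro.from_quat(q).as_matrix().round(3))
```

```text
top -75 43 80.4 1.8 89.1
top -69 46 77.7 2.4 139.5
top -63 44 76.2 1.8 166.3
top -57 43 75.9 1.8 166.4
top -51 43 76.2 1.8 166.9
top -45 42 76.1 1.9 167.4
top -39 44 75.7 1.8 167.2
top -33 45 75.8 2.1 167.1
top -27 44 76.2 1.6 168.1
top -21 43 75.5 1.7 168.0
top -15 43 75.8 2.1 168.3
top -9 46 74.7 2.3 168.2
top -3 42 72.5 2.2 168.7
top 3 42 71.9 1.5 169.0
top 9 42 72.5 1.7 169.5
top 15 44 72.7 1.5 169.6
top 21 44 71.8 1.8 169.6
top 27 43 72.2 1.3 169.5
top 33 44 72.1 2.0 170.3
top 39 41 73.3 2.3 167.9
top 45 45 75.7 1.7 170.1
top 51 45 76.0 1.7 170.7
top 57 43 76.2 1.8 171.0
top 63 43 76.2 1.8 170.7
top 69 46 77.4 2.6 138.7
top 75 45 80.0 1.8 88.0
side -75 36 80.5 1.0 100.4
side -69 15 80.3 1.0 116.7
side -63 26 76.5 1.0 130.0
side -57 31 76.3 1.0 134.0
side -51 29 76.0 0.9 134.2
side -45 32 76.3 1.1 134.2
side -39 33 76.2 1.0 133.7
side -33 34 76.0 1.0 133.8
side -27 26 76.3 1.1 133.9
side -21 28 76.0 0.9 133.6
side -15 29 75.9 1.0 133.4
side -9 25 75.8 1.0 133.5
side -3 14 72.5 0.7 133.5
side 3 26 72.1 1.0 133.3
side 9 28 72.4 1.0 133.2
side 15 26 72.5 1.1 133.1
side 21 25 72.0 0.9 133.3
side 27 26 72.1 1.0 132.8
side 33 30 72.1 1.1 129.8
side 39 40 73.9 2.2 117.0
side 45 29 75.3 1.8 125.3
side 51 24 76.0 1.1 132.6
side 57 26 76.1 1.0 132.1
side 63 22 75.6 1.0 129.0
side 69 45 77.6 2.0 102.7
side 75 27 80.0 1.5 93.1
[[ 0.942  0.335  0.   ]
 [ 0.335 -0.942  0.   ]
 [ 0.    -0.    -1.   ]]
```

View pics/sc.png

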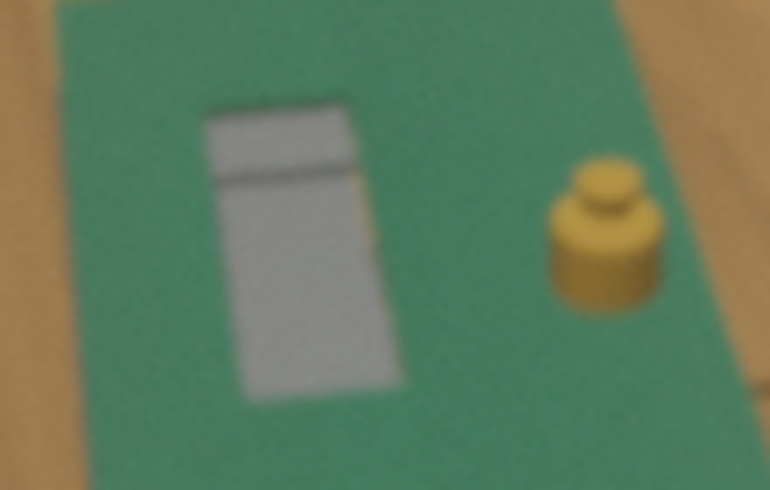

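The top and side depth agree. The plate lies about y = −7.5 to +40.5 mm in the window (step line at (285,175) in the crop), and its middle is near y ≈ +16.5 mm, world (0.519, 0.039). I'll move over it with the fingers shut and confirm by touch.

carry_out --rows '[0.52,-0.43,0,0,0,0,-1,0.52,-0.43,0,0,0,0,-1,0.52,-0.43,0,0,0,0,-1,0.52,-0.43,0,0,0,0,-1,0.52,-0.43,0,0,0,0,-1,0.52,-0.43,0,0,0,0,-1,0.52,-0.43,0,0,0,0,-1,0.52,-0.43,0,0,0,0,-1]'

```text
time_s: 1.8
tcp_pos: [0.3508, -0.2389, 0.2056]
orientation: [0.985, 0.17, 0.0, 0.0]
wrist_force: [0.6, -0.4, 0.4]
opening: 0.017
gripper_force: 0.0
```

carry_out --rows '[0.52,-0.43,0,0,0,0,-1,0.52,-0.43,0,0,0,0,-1,0.52,-0.43,0,0,0,0,-1,0.52,-0.43,0,0,0,0,-1,0.52,-0.43,0,0,0,0,-1,0.52,-0.43,0,0,0,0,-1,0.52,-0.43,0,0,0,0,-1,0.52,-0.43,0,0,0,0,-1]'

```text
time_s: 2.8
tcp_pos: [0.5169, 0.0394, 0.2056]
orientation: [0.985, 0.17, 0.0, 0.0]
wrist_force: [0.0, -0.6, -0.4]
opening: 0.0003
gripper_force: 0.0
```

carry_out --rows '[0,0,0,0,0,8,-1,0,0,0,0,0,8,-1,0,0,0,0,0,8.7,-1,0,0,0,0,0,0,-1,0,0,0,0,0,0,-1]'

```text
time_s: 3.42
tcp_pos: [0.5163, 0.0381, 0.2055]
orientation: [0.999, -0.043, 0.0, -0.0]
wrist_force: [0.6, 0.3, -0.0]
opening: 0.0007
gripper_force: 0.0
```

carry_out --rows '[0.04,-0.02,0.5,0,0,0,-1,0,0,0.5,0,0,0,-1,0,0,0.5,0,0,0,-1,0,0,0.4,0,0,0,-1,0,0,0,0,0,0,-1]'

```text
time_s: 4.05
tcp_pos: [0.518, 0.039, 0.0902]
orientation: [0.999, -0.044, -0.001, 0.0]
wrist_force: [-0.4, -0.6, -0.0]
opening: 0.0007
gripper_force: 0.0
```

carry_out --rows '[0,0,0.04,0,0,0,-1,0,0,0.04,0,0,0,-1,0,0,0.04,0,0,0,-1,0,0,0.04,0,0,0,-1,0,0,0.04,0,0,0,-1,0,0,0,0,0,0,-1]'

```text
time_s: 4.8
tcp_pos: [0.5187, 0.0391, 0.0793]
orientation: [0.999, -0.045, -0.0, 0.0]
wrist_force: [-0.2, -0.2, -0.1]
opening: 0.0003
gripper_force: 0.0
```

carry_out --rows '[0,0,0.03,0,0,0,-1,0,0,0,0,0,0,-1]'

```text
time_s: 5.05
tcp_pos: [0.5187, 0.039, 0.0775]
orientation: [0.999, -0.045, -0.0, 0.0]
wrist_force: [0.1, -0.0, 0.2]
opening: 0.0008
gripper_force: 0.0
```

carry_out --rows '[0,0,0.03,0,0,0,-1,0,0,0,0,0,0,-1]'

```text
time_s: 5.3
tcp_pos: [0.5187, 0.039, 0.0757]
orientation: [0.999, -0.045, -0.0, 0.0]
wrist_force: [0.4, 0.9, 0.2]
opening: 0.0002
gripper_force: 0.0
```

carry_out --rows '[0,0,0.03,0,0,0,-1,0,0,0,0,0,0,-1]'

```text
time_s: 5.55
tcp_pos: [0.5187, 0.0391, 0.0739]
orientation: [0.999, -0.045, -0.0, 0.0]
wrist_force: [0.3, -0.1, 0.1]
opening: 0.0004
gripper_force: 0.0
```

carry_out --rows '[0,0,0.03,0,0,0,-1,0,0,0,0,0,0,-1]'

```text
time_s: 5.8
tcp_pos: [0.5188, 0.039, 0.0722]
orientation: [0.999, -0.045, -0.0, 0.0]
wrist_force: [0.5, -0.3, -0.5]
opening: 0.0005
gripper_force: 0.0
```

The fingertip is past the strip's level (76 mm) without contact, so it is over the recessed plate. I'll press now.

carry_out --rows '[0,0,0.03,0,0,0,-1,0,0,0,0,0,0,-1]'

```text
time_s: 6.05
tcp_pos: [0.5188, 0.039, 0.0703]
orientation: [0.999, -0.045, -0.0, -0.0]
wrist_force: [-0.3, -0.6, -0.8]
opening: 0.0008
gripper_force: 0.0
```

carry_out --rows '[0,0,0.03,0,0,0,-1,0,0,0,0,0,0,-1]'

```text
time_s: 6.3
tcp_pos: [0.5187, 0.039, 0.0684]
orientation: [0.999, -0.045, -0.0, -0.0]
wrist_force: [-0.3, 1.0, -0.3]
opening: 0.0001
gripper_force: 0.0
```

carry_out --rows '[0,0,0.02,0,0,0,-1,0,0,0,0,0,0,-1]'

```text
time_s: 6.55
tcp_pos: [0.5188, 0.0391, 0.0673]
orientation: [0.999, -0.045, -0.0, -0.0]
wrist_force: [-0.9, -0.8, 0.9]
opening: 0.0007
gripper_force: 0.3
```

Run:
```python
from h import *
p=r.get_image("side");save(p,"s1.png")
cv2.imwrite("pics/s1c.png",cv2.resize(p["img"][140:320,150:330,::-1],None,fx=3.3,fy=3.3,interpolation=cv2.INTER_CUBIC))
print(r.state()["wrist_force"],r.state()["tcp_pos"])
```

```text
[0.03428691 0.28423925 0.64476642] [0.51875956 0.03904869 0.06730802]
```

View pics/s1c.png

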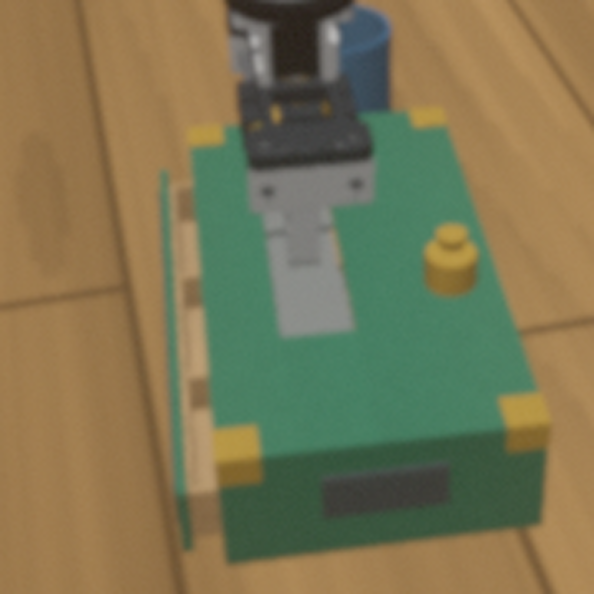

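The crop shows the drawer front already out along the left side (x≈165–185), so the plate is giving. I'll press on to the hard stop.

carry_out --rows '[0,0,0.02,0,0,0,-1,0,0,0,0,0,0,-1]'

```text
time_s: 6.85
tcp_pos: [0.5188, 0.039, 0.0662]
orientation: [0.999, -0.045, -0.0, -0.0]
wrist_force: [-1.2, 0.1, 2.6]
opening: -0.0001
gripper_force: 1.4
```

carry_out --rows '[0,0,0.01,0,0,0,-1,0,0,0,0,0,0,-1]'

```text
time_s: 7.1
tcp_pos: [0.5189, 0.0391, 0.0661]
orientation: [0.999, -0.045, 0.0, -0.0]
wrist_force: [-4.3, -0.7, 9.8]
opening: 0.0003
gripper_force: 4.9
```

carry_out --rows '[0,0,0.01,0,0,0,-1,0,0,0,0,0,0,-1]'

```text
time_s: 7.35
tcp_pos: [0.5189, 0.039, 0.0661]
orientation: [0.999, -0.045, 0.0, 0.0]
wrist_force: [-6.8, -0.5, 16.8]
opening: 0.0008
gripper_force: 8.2
```

carry_out --rows '[0,0,-0.05,0,0,0,-1,0,0,-0.1,0,0,0,-1,0,0,-0.3,0,0,0,-1,0,0,-0.5,0,0,0,-1,0,0,-0.7,0,0,0,-1,0,0,-0.7,0,0,0,-1,0,0,0,0,0,0,-1]'

```text
time_s: 8.22
tcp_pos: [0.5199, 0.0391, 0.2092]
orientation: [0.999, -0.045, 0.003, -0.0]
wrist_force: [-0.4, 0.6, 0.3]
opening: 0.0001
gripper_force: 0.0
```

carry_out --rows '[0,0.5,0,0,0,0,-1,0,0.8,0,0,0,0,-1,0,0.8,0,0,0,0,-1,0,0.8,0,0,0,0,-1,0,0.8,0,0,0,0,-1,0,0.5,0,0,0,0,-1,0,0,0,0,0,0,-1]'

```text
time_s: 9.1
tcp_pos: [0.4957, -0.2133, 0.2049]
orientation: [0.999, -0.046, -0.001, -0.0]
wrist_force: [0.6, 0.1, -0.9]
opening: 0.0003
gripper_force: 0.0
```

Run:
```python
from h import *
d=np.deg2rad(-5.15);c0=np.array([.5174,.0228]);R=np.array([[np.cos(d),-np.sin(d)],[np.sin(d),np.cos(d)]])
for c in("top","side"):
    p=r.get_image(c);save(p,c+"2.png");W=cloud(p);L=(W[...,:2]-c0)@R
    m=(abs(L[...,0])<.016)&(abs(L[...,1]-.0165)<.016)&(abs(W[...,2]-.075)<.02)
    print(c,"plate z",W[m][:,2].mean(),m.sum())
    m=(abs(L[...,1])<.15)&(abs(W[...,2]-.045)<.012)&(L[...,0]<-.05)&(L[...,0]>-.15)
    print("drawer front x in chest (m)",np.percentile(L[m][:,0],[1,3,10,50])-.025 if m.any() else None)
    g=cv2.cvtColor(p["img"],cv2.COLOR_RGB2HSV)[...,1]<60
    m=g&(abs(W[...,2]-.075)<.012)&(abs(L[...,0])<.05)&(abs(L[...,1])<.1)
    print("strip",cv2.minAreaRect(W[m][:,:2].astype(np.float32)*1000))
```

```text
top plate z 0.06602771771390165 228
drawer front x in chest (m) [-0.11947049 -0.11898527 -0.11719751 -0.11206626]
strip ((517.0165405273438, 22.973834991455078), (140.47813415527344, 45.46818923950195), 84.73983764648438)
side plate z 0.06463300003886235 2
drawer front x in chest (m) [-0.11913858 -0.11889466 -0.11719477 -0.11149837]
strip ((528.1681518554688, 8.548255920410156), (170.1782989501953, 69.80953216552734), 85.09044647216797)
```

View pics/top2.png

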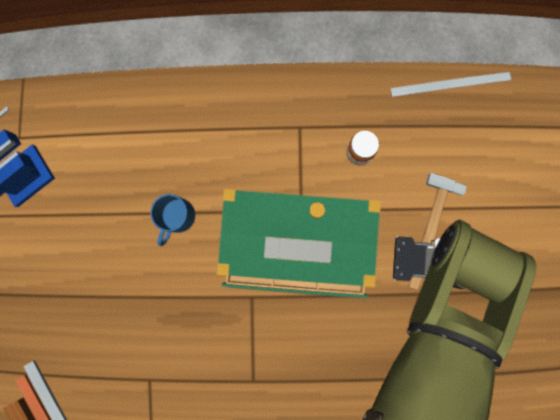

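The top view shows the drawer out (front at rows ~285–296) and the hand clear at (410,258). The plate is at 66 mm (fully in), the drawer front is near −117 mm, and the strip hasn't moved.

```bash
python3 -c "
from workcell import r
print(r.finish_job())"
```

```text
the job is handed in; nothing more can be done
None
```

I pressed the hidden catch plate fully in; the drawer sprang out about 27 mm, the chest stayed put, nothing else looks moved, the hand is clear, and the job is handed in.

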